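# Find the lock's hidden notch and open the topping box

## Robot

A 7-joint arm with a two-finger parallel gripper is mounted at the origin on the work surface. World frame = base frame: x ahead of the robot, y to its left, z up, the work surface at z = 0. Lengths are in m, angles in rad, forces in N, time in s.
With the tool pointing down it reaches from about 0.35 to 0.9 m from the base axis. Payload 8.1 kg.
Tool frame: the origin (TCP) lies on the centre line of the jaws, within the pads' length; the fingertips stand 19 mm ahead of it and the grasp point (between the pads) is the TCP; z points along the fingers, y is the direction in which the jaws open and shut (so a half turn about z gives the same grasp; the last joint's range is limited). The gripper opens to 92 mm and grips with 3 to 60 N. Pads are 19 mm wide; open, the fingers measure 130 mm over their backs; the gripper's body (75 mm by 190 mm) begins 47 mm behind the grasp point.
Start: joints at [1.181, 0.434, 0.025, 1.573, -0.012, 1.134, -0.075], TCP at [0.177, -0.599, 0.246] pointing down, gripper open.
Joint ranges: [-2.62, 2.62], [-0.44, 2.09], [-1.27, 1.32], [0.08, 2.57], [-1.32, 4.46], [0.12, 2], [-2.74, 2.74]. Speed limits (rad/s): [2.22, 2.22, 3.01, 3.01, 3.14, 3.14, 3.14].

## Interface

Orientations are given as a rotation vector (axis times angle).
In Python, from cell import monitor, imaging, workorder, outline_of gives the robot as it stands.
- The arm moves only by the tool move_arm, never from a script. Its argument "series" is a list of rows, each a list of 6 numbers: the shift along the world's x, y, z in cm, then the turn, a rotation vector about the world's x, y, z in degrees. A call has 1 to 8 rows; each row shifts and turns the commanded pose from where the row before left it; what a row does not reach is not made up. A row lasts 1/10 s, in which the tool goes at most 50 mm and 8.59 degrees, less where a joint would pass 70% of its speed; a pose out of reach is approached as far as the arm can. A call with a gripper value outside its range is refused whole. "grip" is the opening, from 0 (shut) to 1 (fully open), set as the call begins (left out, the last holds). The fingers move at their own pace and stop on an object; "force" is the grip in N (left out, the last holds). Time passes only in rows, so rows that do not move let the fingers close. It gives the time, the measured TCP pose, the force and the opening at its end, in the units of the state.
- monitor.observe(): the state, without advancing time (a new reading comes with each control period).
- imaging.get_image(name): name is "side" or "top" or "wrist"; returns a dict with "color" (400x640x3 uint8, red, green, blue), "fx", "fy", "cx", "cy" (pixels), "dist_coeffs" ([k1, k2, p1, p2, k3] as OpenCV has them; the pictures are not rectified), "rvec" (rotation vector, rad) and "tvec" (3), from world to camera coordinates, as OpenCV has them; the wrist camera has in their place "mount" (4x4, takes a point from camera to tool coordinates, whose origin is the TCP and whose axes are the flange's). Camera axes: x right, y down, z forward; pixel columns grow to the right and rows downward; lengths in m; the calibration is good to about 2 mm. A picture is of the moment at which its call begins: read the wrist's pose just before it. There is no depth.
- workorder.sign_off(): hands the job in, once; it reports no verdict.
Trained networks look in the newest picture that a camera, given by its name, has taken for a name from the list of things; names that differ only in an ending like _2 or _b are one class to them, and where a whole thing is asked for, a point or a joint stands for the part that bears it (a point fixed in the world has none). Each returns a list of dicts, best first, with "p" (0 to 1); they miss things now and then, are a little off and sometimes report something else, mostly with a low value. They report only what shows in the picture. A call takes as long as a camera call.
- outline_of(camera, thing): "mask" (400x640 bool, what is visible of it) and "rect" ([left, top, width, height] in pixels, round what is visible of it).
The state is a dict: "clock": time; "joints": joint angles; "dq": joint speeds; "joint_efforts": joint torques, N m; "position": TCP position; "ee_rot": TCP orientation; "force": force on the tool from outside, world axes, zero at the start; "ft_torque": the same for the moment, N m; "width": opening from 0.0 (shut) to 1.0 (fully open).
Only numpy, scipy, OpenCV 4.12 (cv2) and the standard library are available. Lean on these libraries where they do the work, as an engineer would, in place of code of your own. Each camera call takes 0.05 s, during which the arm holds its last target. There are 200 camera calls.

## Task

Open the steel topping box. Turn its black lock knob clockwise, feeling for the place where the drag eases off (a hidden notch), push the knob fully down there without ever forcing it, then slide the lid fully open and let go, leaving the knob down and the bowl, bottle, mug and spatula where they are.

Things in the scene. Friction and masses are not known exactly. Their poses are not given: they have to be found in the camera images.
- station: Fixed steel topping box, 220 x 380 x 120 mm (its own x, y, z), origin at the centre of its underside. The lock knob stands on its +y half, 120 mm from the origin along its own y; the lid covers the rest and slides open towards the box's own -y.
- knob_grip (a point): Centre of the knob's grip bar, on its vertical turning axis. The bar is black plastic, 50 mm long (this point's own x, which turns with the knob), 14 mm thick (own y), 36 mm high; this point lies 12 mm below its top and 24 mm above the round flange (48 mm across) under it. It starts 172 mm above the table and sinks with the knob.
- lock_turn (a joint): Angle of the knob, rad, growing clockwise seen from above, from 0 to 1.75; starts at 0 to 0.25. In the box's frame the bar points to 0.8 rad minus this angle (counterclockwise from the box's x). The centre of the hidden notch lies anywhere from 0.65 to 1.45. The knob may be turned back and felt again.
- knob_axis (a point): Foot of the turning axis, on the box's top, 126 mm up. Below it a sprung follower drags on the hidden disc: turning takes 0.19 to 0.28 N m. From 0.27 rad before the notch's centre it runs downhill and the drag is about halved, within 0.05 rad of the centre there is nearly none; then a climb at 0.33 to 0.47 N m for 0.2 rad. Held still, the friction may show with either sign and rise a little on the downhill.
- lock_press (a joint): How far the knob is pushed down, m: 0 up (start), 0.010 fully home, where it stops firmly. Dry friction of about 4 N holds it where it is left. It goes down beyond 1.5 mm only within about 0.08 rad of the notch's centre; elsewhere the key on its shaft lands on the solid disc and an overload spring yields by 1 mm per 6 N. It can be pulled up again.
- lock_shaft: Steel shaft of the knob, hidden in the box, with the key that enters the notch and the bolt head that catches the lid while the knob is up. Origin on the knob's axis, at the height of the box's underside while up. It must never be loaded with more than 18 N (key pressed on the solid disc or jammed in the notch, or lid pulled against the bolt).
- lid_handle (a point): Middle of the lid's handle, a black upright ridge 70 mm long (box's x), 12 mm thick (box's y) and 34 mm high over the lid; this point lies 11 mm below its top and 23 mm above the lid, 150 mm above the table. Shut, it lies 30 mm from the box's origin towards its -y.
- lid (a joint): How far the lid is open, m: 0 shut (start), 0.13 fully open, towards the box's own -y. Slides with about 2.5 N of friction and stays where it is left. While the knob is less than about 7 mm down it is blocked after 3 to 4 mm.
- bowl: Bystander: loose steel bowl, 140 mm across, 70 mm high, origin under its centre.
- oil_bottle: Bystander: loose amber glass bottle, 60 mm across, 190 mm high, origin under its centre.
- mug: Bystander: loose white mug, 80 mm across, 90 mm high, origin under its centre.
- spatula: Bystander: loose wooden spatula, 280 mm long, lying along its own x, origin under its centre.

How it is judged:
By the outcome, as a careful person would: the job done as asked, in the order asked, and still so for the second after the job is handed in, with the robot touching nothing.
It also fails if it takes over 64 s, if anything falls off the work surface, if the arm or the gripper's body presses on something with over 40 N, if the wrist force passes 120 N, or if a joint passes its speed limit or range.

## Working session

There is one attempt and no reset: what is moved stays moved. The work goes in short steps, Python scripts to look and compute and a tool call to move; the robot and the scene stay as the last step left them, time stands still between calls to the robot, and variables do not carry over. Pictures are saved under pics/ and viewed, about 8 in all and at most 12, crops included, and the job is handed in when it is done.

Besides the shell and the picture viewer there is one more tool, called after "Request:" in YAML: its name, and indented under it one key for each argument. move_arm: Moves the arm, as the interface text tells. Its arguments: {"type":"object","properties":{"series":{"type":"array"},"grip":{"type":"number"},"force":{"type":"number"}},"required":["series"]}

```bash
ls; mkdir -p pics; cat > h.py <<'E'
import numpy as np,cv2
from cell import monitor, imaging, workorder, outline_of
def snap(n,f=None):
    s=monitor.observe(); im=imaging.get_image(n); im['s']=s
    if f: cv2.imwrite('pics/'+f,im['color'][:,:,::-1])
    return im
def cam(im):
    K=np.array([[im['fx'],0,im['cx']],[0,im['fy'],im['cy']],[0,0,1.]]);d=np.array(im['dist_coeffs'],float)
    if 'mount' in im:
        s=im['s'];T=np.eye(4);T[:3,:3]=cv2.Rodrigues(np.array(s['ee_rot'],float))[0];T[:3,3]=s['position']
        W=np.linalg.inv(T@np.array(im['mount']));R,t=W[:3,:3],W[:3,3]
    else: R=cv2.Rodrigues(np.array(im['rvec'],float))[0];t=np.array(im['tvec'],float)
    return K,d,R,t
def toplane(im,px,z):
    K,d,R,t=cam(im);u=cv2.undistortPoints(np.array(px,float).reshape(-1,1,2),K,d).reshape(-1,2)
    r=np.c_[u,np.ones(len(u))]@R; c=-R.T@t
    return c+r*((z-c[2])/r[:,2])[:,None]
def proj(im,P):
    K,d,R,t=cam(im);return cv2.projectPoints(np.array(P,float).reshape(-1,3),cv2.Rodrigues(R)[0],t,K,d)[0].reshape(-1,2)
E
python3 - <<'E'
from h import *
s=monitor.observe();print({k:np.round(v,3) for k,v in s.items()})
for c in('top','side'):
    im=snap(c,c+'0.png')
    for n in('station','knob_grip','lid_handle','bowl','oil_bottle','mug','spatula'):
        for o in outline_of(c,n)[:1]:
            m=o['mask'].astype(np.uint8);M=cv2.moments(m,True);print(c,n,round(o['p'],2),o['rect'],cv2.minAreaRect(np.argwhere(m)[:,::-1].astype(np.float32)))
E
```

```text
pics
{'clock': np.float64(0.0), 'joints': array([ 1.181,  0.435,  0.025,  1.574, -0.012,  1.134, -0.075]), 'dq': array([ 0.001,  0.001, -0.002, -0.   ,  0.002,  0.001,  0.   ]), 'joint_efforts': array([ 1.0000e-03, -6.6786e+01,  9.8600e-01, -3.1445e+01, -6.1000e-02,
        4.3000e-02,  0.0000e+00]), 'position': array([ 0.177, -0.599,  0.245]), 'ee_rot': array([-3.108e+00, -4.490e-01,  1.000e-03]), 'force': array([-0.233, -0.126, -0.406]), 'ft_torque': array([ 0.021, -0.011,  0.025]), 'width': np.float64(1.0)}
top station 0.95 [280.7, 192.5, 123.2, 75.5] ((341.932373046875, 229.40541076660156), (108.8321304321289, 64.2800064086914), 9.462322235107422)
top knob_grip 0.47 [297.4, 216.6, 17.1, 14.3] ((308.0, 223.5), (13.0, 12.0), 90.0)
top lid_handle 0.56 [320.9, 200.5, 75.4, 65.1] ((359.1324768066406, 231.88568115234375), (68.68124389648438, 60.01298141479492), 9.92624568939209)
top bowl 0.76 [346.8, 134.3, 35.9, 38.3] ((363.0, 155.0), (36.0, 36.0), 90.0)
top oil_bottle 0.56 [288.7, 151.4, 20.1, 22.6] ((296.5, 162.0), (20.0, 17.0), 90.0)
top mug 0.56 [195.1, 242.4, 26.4, 26.8] ((208.26
[... 432 characters left out ...]
2.0, 204.0), (18.0, 14.0), 90.0)
side lid_handle 0.88 [319.2, 172.4, 73.5, 38.7] ((354.55499267578125, 188.13323974609375), (66.01151275634766, 33.524940490722656), 8.53076457977295)
side bowl 0.72 [265.2, 182.1, 36.5, 26.7] ((284.5845947265625, 194.5230712890625), (28.52798843383789, 31.504819869995117), 60.2551155090332)
side oil_bottle 0.55 [261.4, 196.1, 18.2, 52.5] ((268.6927185058594, 222.24644470214844), (54.720848083496094, 18.420433044433594), 82.23483276367188)
side mug 0.94 [350.7, 301.8, 42.6, 54.8] ((372.0, 329.0), (52.0, 44.0), 90.0)
side spatula 0.67 [310.3, 169.8, 58.9, 11.7] ((338.54486083984375, 174.2791290283203), (6.627499580383301, 61.102745056152344), 87.99044799804688)
```

```bash
python3 - <<'E'
from h import *
im=snap('top')
c=im['color'][130:290,180:480,::-1];cv2.imwrite('pics/t1.png',cv2.resize(c,None,fx=2.66,fy=2.66,interpolation=cv2.INTER_CUBIC))
o=outline_of('top','station')[0]['mask'];l=outline_of('top','lid_handle')[0]['mask'];k=outline_of('top','knob_grip')[0]['mask']
for m,z in((o,.06),(l,.125),(k,.184)):
    px=np.argwhere(m)[:,::-1]; P=toplane(im,px,z); r=cv2.minAreaRect((P[:,:2]*1000).astype(np.float32));print(z,r,P.mean(0))
for n,px,z in(('bowl',(363,155),.07),('bottle',(298,162),.19),('mug',(208,254),.09),('spat',(444,205),.01)):print(n,toplane(im,px,z))
K,d,R,t=cam(im);print('cam',-R.T@t)
E
```

```text
0.06 ((511.78558349609375, -48.62188720703125), (402.7418518066406, 234.44497680664062), 79.24678802490234) [ 0.51140688 -0.05056573  0.06      ]
0.125 ((500.81103515625, -104.35543823242188), (235.7364501953125, 206.80934143066406), 79.12174987792969) [ 0.49948935 -0.10403384  0.125     ]
0.184 ((534.4385986328125, 68.80621337890625), (42.6426887512207, 37.81019592285156), 43.90327453613281) [0.5345306  0.06889373 0.184     ]
bowl [[ 0.78406036 -0.13324419  0.07      ]]
bottle [[0.74062243 0.0986976  0.19      ]]
mug [[0.43313122 0.43446623 0.09      ]]
spat [[ 0.59683673 -0.44128683  0.01      ]]
cam [0.49856124 0.00801034 1.46367501]
```

View pics/t1.png

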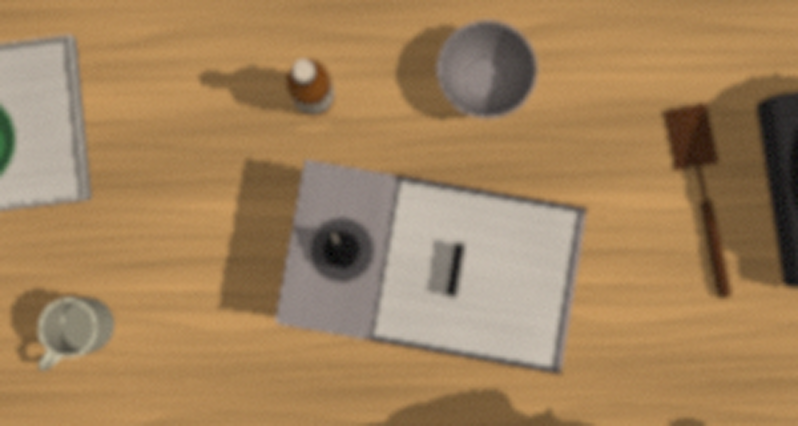

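The crop shows the box in the middle: knob at about (340,248), handle at (455,270), lid opening to the right (world -y). Bottle at (310,85), bowl (487,68), mug (75,325) and spatula (700,200) are all clear of the box. Next I move above the knob, turning the wrist so the clockwise turn stays in the joint 7 range.

Request:
move_arm:
  series:
    - [1.6,3.0,0.4,0,0,8.5]
    - [1.6,3.0,0.4,0,0,8.5]
    - [1.6,3.0,0.4,0,0,8.5]
    - [1.6,3.0,0.4,0,0,8.5]
    - [1.6,3.0,0.4,0,0,8.5]
    - [1.6,3.0,0.4,0,0,8.5]
    - [1.6,3.0,0.4,0,0,8.5]
    - [1.6,3.0,0.4,0,0,8.5]

```text
clock: 1.8
position: [0.3052, -0.3583, 0.2781]
ee_rot: [2.32, 2.117, -0.0]
force: [0.7, 0.4, -0.2]
width: 1.001
```

Request:
move_arm:
  series:
    - [1.6,3.0,0.4,0,0,8.5]
    - [1.6,3.0,0.4,0,0,8.5]
    - [1.6,3.0,0.4,0,0,8.5]
    - [1.6,3.0,0.4,0,0,8.5]
    - [1.6,3.0,0.4,0,0,8.5]
    - [1.6,3.0,0.4,0,0,8.5]
    - [1.6,3.0,0.4,0,0,8.5]
    - [1.6,3.0,0.4,0,0,8.5]

```text
clock: 2.6
position: [0.4332, -0.1183, 0.3102]
ee_rot: [0.74, 3.053, -0.001]
force: [0.3, 0.0, -0.2]
width: 1.001
```

Request:
move_arm:
  series:
    - [1.6,3.0,0,0,0,8.5]
    - [1.6,3.0,0,0,0,8.5]
    - [1.6,3.0,0,0,0,8.5]
    - [1.6,3.0,0,0,0,8.5]
    - [1.6,3.0,0,0,0,8.5]
    - [1.6,3.0,0,0,0,8.5]
    - [0,0,0,0,0,5]
    - [0,0,0,0,0,0]

```text
clock: 3.4
position: [0.5289, 0.0614, 0.3095]
ee_rot: [0.776, -3.044, -0.001]
force: [0.0, -0.7, -0.2]
width: 0.999
```

```bash
python3 - <<'E'
from h import *
s=monitor.observe();print(s['joints'],s['position'],s['ee_rot'],s['force'],s['ft_torque'])
im=snap('wrist','w1.png');print(np.round(im['mount'],3),im['fx'])
for n in('knob_grip','station','lid_handle'):
    for o in outline_of('wrist',n)[:1]: print(n,o['p'],o['rect'])
R=cv2.Rodrigues(np.array(s['ee_rot']))[0];print(np.round(R,3),np.degrees(np.arctan2(R[1,0],R[0,0])))
E
```

```text
[ 0.45575033  0.36953368 -0.90253697  1.64868356  0.30035464  1.27073691
  1.56616193] [0.52889758 0.06141945 0.30948917] [ 7.76032816e-01 -3.04390254e+00 -1.32956217e-03] [ 0.03762209 -0.68836257 -0.24086471] [ 0.10099852 -0.12594104  0.00508182]
[[-0.    -0.968 -0.253  0.069]
 [ 1.    -0.     0.001  0.   ]
 [-0.001 -0.253  0.968 -0.137]
 [ 0.     0.     0.     1.   ]] 325.76541442532783
knob_grip 0.66 [304.4, 174.3, 50.9, 63.9]
station 0.94 [9.6, 0.9, 440.7, 302.8]
lid_handle 0.85 [30.8, 0.0, 315.3, 228.3]
[[-0.878 -0.479 -0.001]
 [-0.479  0.878  0.001]
 [ 0.     0.001 -1.   ]] -151.39463172368616
```

View pics/w1.png

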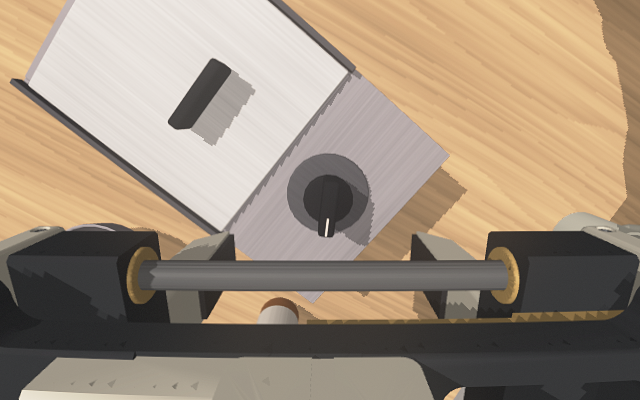

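The wrist view shows the knob flange around (328,193), the bar pointing roughly down in the image (white mark near (327,228)), and the box's end corners at about (447,155) and (315,303). I zoom in for the bar's edges.

```bash
python3 - <<'E'
from h import *
im=snap('wrist')
c=im['color'][140:250,270:390,::-1];cv2.imwrite('pics/w2.png',cv2.resize(c,None,fx=5,fy=5,interpolation=cv2.INTER_CUBIC))
e=toplane(im,[(447,155),(315,303),(355,72),(220,232)],.122)
print(e)
d=e[0]-e[1];print('box x ang',np.degrees(np.arctan2(d[1],d[0])),np.linalg.norm(d))
d=e[2]-e[3];print('lid edge ang',np.degrees(np.arctan2(d[1],d[0])))
print('flange',toplane(im,(328,193),.148))
# handle top
h=toplane(im,[(214,62),(228,72),(170,124),(184,128)],.161);print(h)
E
```

```text
[[ 0.44064704  0.15421333  0.122     ]
 [ 0.6500664   0.11552115  0.122     ]
 [ 0.41660752  0.0345831   0.122     ]
 [ 0.62284348 -0.01298322  0.122     ]]
box x ang 169.53211673921666 0.21296372834098884
lid edge ang 167.01239949903544
flange [[0.52625631 0.06458627 0.148     ]]
[[ 0.47049012 -0.07289706  0.161     ]
 [ 0.47223453 -0.05929379  0.161     ]
 [ 0.5343432  -0.08652175  0.161     ]
 [ 0.53177072 -0.07432384  0.161     ]]
```

View pics/w2.png

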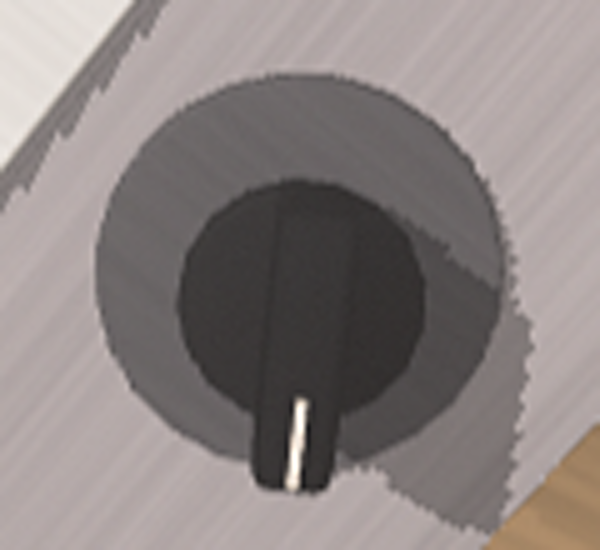

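Crop: flange circle centred at (302,297), bar top running from (320,215) to (292,490), with a white mark at its near end.

```bash
python3 - <<'E'
from h import *
im=snap('wrist')
f=lambda a:np.array(a,float)/5+[269.9,139.9]
P=toplane(im,f([(320,215),(292,490),(302,400),(291,490)]),.184);print(P)
for a,b in((0,1),(2,3)):
  d=P[b]-P[a];print(np.degrees(np.arctan2(d[1],d[0])),np.linalg.norm(d))
print('mid',(P[0]+P[1])/2,'flange',toplane(im,f((302,297)),.148),'base',toplane(im,f((299,268)),.126))
E
```

```text
[[0.509471   0.06035982 0.184     ]
 [0.5539558  0.07926561 0.184     ]
 [0.53888598 0.07301193 0.184     ]
 [0.55403713 0.07911407 0.184     ]]
23.025223349959212 0.04833556215248573
21.937134153562912 0.016333818558177473
mid [0.5317134  0.06981271 0.184     ] flange [[0.53065614 0.06947755 0.148     ]] base [[0.5302548  0.06914814 0.126     ]]
```

Knob axis is at about (0.531, 0.070), bar at about 22.5° in world, box yaw about -11°. Align and descend.

Request:
move_arm:
  series:
    - [0.23,0.83,-2,0,0,-6]
    - [0,0,-3,0,0,0]
    - [0,0,-3,0,0,0]
    - [0,0,-2.5,0,0,0]
    - [0,0,-2,0,0,0]
    - [0,0,-1,0,0,0]
    - [0,0,0,0,0,0]

```text
clock: 4.4
position: [0.5305, 0.0682, 0.1739]
ee_rot: [0.609, -3.08, 0.0]
force: [0.2, 0.9, -0.0]
width: 0.999
```

```bash
cat > st.py <<'E'
from h import *
s=monitor.observe();R=cv2.Rodrigues(np.array(s['ee_rot']))[0]
print(round(float(s['clock']),2),'pos',np.round(s['position'],4),'ang',round(np.degrees(np.arctan2(-R[1,0],-R[0,0])),2),'F',np.round(s['force'],1),'M',np.round(s['ft_torque'],3),'w',round(float(s['width']),3),'q',np.round(s['joints'],2))
E
python3 st.py; python3 - <<'E'
from h import *
im=snap('wrist');c=im['color'][120:330,170:470,::-1];cv2.imwrite('pics/w3.png',cv2.resize(c,None,fx=2.5,fy=2.5))
E
```

```text
4.4 pos [0.5305 0.0682 0.1739] ang 22.37 F [ 0.2  0.9 -0. ] M [ 0.097 -0.162  0.003] w 0.999 q [ 0.36  0.49 -0.81  1.83  0.42  1.    1.34]
```

View pics/w3.png

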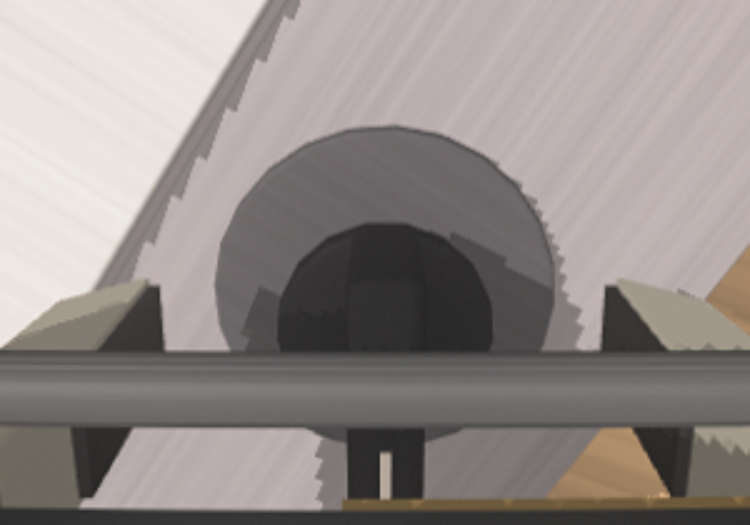

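The bar is upright between the open jaws, within 1 mm of centre. Close on it with a small correction.

Request:
move_arm:
  series:
    - [0.07,0.13,-0.1,0,0,0]
    - [0,0,0,0,0,0]

```text
clock: 4.65
position: [0.5325, 0.0705, 0.1747]
ee_rot: [-0.61, 3.08, 0.0]
force: [0.2, 0.0, 0.2]
width: 1.001
```

Request:
move_arm:
  series:
    - [0,0,0,0,0,0]
    - [0,0,0,0,0,0]
    - [0,0,0,0,0,0]
    - [0,0,0,0,0,0]
    - [0,0,0,0,0,0]
    - [0,0,0,0,0,0]
    - [0,0,0,0,0,0]
    - [0,0,0,0,0,0]
  grip: 0.05
  force: 40

```text
clock: 5.45
position: [0.5318, 0.0701, 0.1737]
ee_rot: [0.611, -3.082, -0.0]
force: [0.3, -0.0, 0.5]
width: 0.35
```

```bash
python3 st.py
```

```text
5.45 pos [0.5318 0.0701 0.1737] ang 22.43 F [ 0.3 -0.   0.5] M [ 0.153 -0.152 -0.04 ] w 0.35 q [ 0.36  0.5  -0.81  1.83  0.42  1.    1.33]
```

Request:
move_arm:
  series:
    - [0,0,0,0,0,0]
    - [0,0,0,0,0,0]
    - [0,0,0,0,0,0]
    - [0,0,0,0,0,0]
    - [0,0,0,0,0,0]
  grip: 0.05
  force: 40

```text
clock: 5.95
position: [0.532, 0.0696, 0.1737]
ee_rot: [-0.61, 3.082, -0.001]
force: [0.7, -3.6, -0.4]
width: 0.15
```

```bash
python3 st.py
```

```text
5.95 pos [0.532  0.0696 0.1737] ang 22.4 F [ 0.7 -3.6 -0.4] M [-0.512 -0.402  0.017] w 0.15 q [ 0.36  0.49 -0.81  1.83  0.42  1.    1.33]
```

Gripped (opening 0.15 is about 14 mm). Now turn clockwise in small steps and log the torque.

Request:
move_arm:
  series:
    - [0,-0.05,0,0,0,-1]
    - [0,0,0,0,0,-1]
    - [0,0,0,0,0,-1]

```text
clock: 6.25
position: [0.5319, 0.0697, 0.1737]
ee_rot: [-0.528, 3.097, 0.0]
force: [1.9, -1.2, -1.1]
width: 0.151
```

```bash
python3 st.py
```

```text
6.25 pos [0.5319 0.0697 0.1737] ang 19.35 F [ 1.9 -1.2 -1.1] M [-0.199 -0.635  0.231] w 0.151 q [ 0.35  0.49 -0.8   1.83  0.41  0.99  1.29]
```

Request:
move_arm:
  series:
    - [0,0,0,0,0,-1]
    - [0,0,0,0,0,-1]
    - [0,0,0,0,0,-1]

```text
clock: 6.55
position: [0.5319, 0.0698, 0.1737]
ee_rot: [-0.447, 3.109, 0.0]
force: [2.6, -0.4, -1.9]
width: 0.148
```

```bash
python3 st.py
```

```text
6.55 pos [0.5319 0.0698 0.1737] ang 16.35 F [ 2.6 -0.4 -1.9] M [-0.062 -0.748  0.233] w 0.148 q [ 0.34  0.49 -0.79  1.83  0.41  0.99  1.24]
```

Request:
move_arm:
  series:
    - [0,0,0,0,0,-1]
    - [0,0,0,0,0,-1]
    - [0,0,0,0,0,-1]

```text
clock: 6.85
position: [0.5318, 0.0699, 0.1737]
ee_rot: [-0.365, 3.12, 0.001]
force: [3.2, -0.4, -2.8]
width: 0.15
```

```bash
python3 st.py
```

```text
6.85 pos [0.5318 0.0699 0.1737] ang 13.35 F [ 3.2 -0.4 -2.8] M [ 0.169 -0.783  0.174] w 0.15 q [ 0.33  0.48 -0.77  1.83  0.4   0.99  1.2 ]
```

Request:
move_arm:
  series:
    - [0,0,0,0,0,-1]
    - [0,0,0,0,0,-1]
    - [0,0,0,0,0,-1]

```text
clock: 7.15
position: [0.5318, 0.07, 0.1738]
ee_rot: [-0.284, 3.129, 0.001]
force: [2.8, 2.0, -3.2]
width: 0.153
```

```bash
python3 st.py
```

```text
7.15 pos [0.5318 0.07   0.1738] ang 10.36 F [ 2.8  2.  -3.2] M [ 0.339 -0.817  0.191] w 0.153 q [ 0.33  0.48 -0.76  1.83  0.39  0.98  1.15]
```

Request:
move_arm:
  series:
    - [0,0,-0.02,0,0,-1]
    - [0,0,0,0,0,-1]
    - [0,0,0,0,0,-1]

```text
clock: 7.45
position: [0.5318, 0.07, 0.1737]
ee_rot: [-0.202, 3.135, 0.001]
force: [1.7, 2.4, 0.2]
width: 0.154
```

```bash
python3 st.py
```

```text
7.45 pos [0.5318 0.07   0.1737] ang 7.36 F [1.7 2.4 0.2] M [ 0.604 -0.577  0.148] w 0.154 q [ 0.32  0.48 -0.75  1.83  0.38  0.98  1.11]
```

Request:
move_arm:
  series:
    - [0,0,0,0,0,-1]
    - [0,0,0,0,0,-1]
    - [0,0,0,0,0,-1]

```text
clock: 7.75
position: [0.5318, 0.0701, 0.1737]
ee_rot: [-0.12, 3.139, 0.001]
force: [1.5, 4.6, 1.9]
width: 0.149
```

```bash
python3 st.py
```

```text
7.75 pos [0.5318 0.0701 0.1737] ang 4.36 F [1.5 4.6 1.9] M [ 0.987 -0.461  0.192] w 0.149 q [ 0.31  0.47 -0.74  1.84  0.38  0.98  1.06]
```

Request:
move_arm:
  series:
    - [0,0,0,0,0,-1]
    - [0,0,0,0,0,-1]
    - [0,0,0,0,0,-1]

```text
clock: 8.05
position: [0.5318, 0.0702, 0.1737]
ee_rot: [-0.038, 3.141, 0.001]
force: [0.8, 5.0, 1.8]
width: 0.149
```

```bash
python3 st.py
```

```text
8.05 pos [0.5318 0.0702 0.1737] ang 1.37 F [0.8 5.  1.8] M [ 1.179 -0.415  0.138] w 0.149 q [ 0.3   0.47 -0.72  1.84  0.37  0.98  1.02]
```

Request:
move_arm:
  series:
    - [0,0,0,0,0,-1]
    - [0,0,0,0,0,-1]
    - [0,0,0,0,0,-1]

```text
clock: 8.35
position: [0.5318, 0.0703, 0.1737]
ee_rot: [0.045, 3.141, 0.002]
force: [1.2, 4.8, 1.0]
width: 0.15
```

```bash
python3 st.py
```

```text
8.35 pos [0.5318 0.0703 0.1737] ang -1.63 F [1.2 4.8 1. ] M [ 1.237 -0.405  0.096] w 0.15 q [ 0.29  0.46 -0.71  1.84  0.36  0.97  0.97]
```

Request:
move_arm:
  series:
    - [0,0,0,0,0,-1]
    - [0,0,0,0,0,-1]
    - [0,0,0,0,0,-1]

```text
clock: 8.65
position: [0.5318, 0.0704, 0.1737]
ee_rot: [0.127, 3.139, 0.002]
force: [1.7, 6.0, 0.7]
width: 0.149
```

```bash
python3 st.py
```

```text
8.65 pos [0.5318 0.0704 0.1737] ang -4.64 F [1.7 6.  0.7] M [ 1.34  -0.485  0.084] w 0.149 q [ 0.28  0.46 -0.7   1.84  0.35  0.97  0.92]
```

Request:
move_arm:
  series:
    - [0,0,0,0,0,-1]
    - [0,0,0,0,0,-1]
    - [0,0,0,0,0,-1]

```text
clock: 8.95
position: [0.5319, 0.0705, 0.1737]
ee_rot: [0.209, 3.134, 0.002]
force: [1.8, 5.7, 0.2]
width: 0.151
```

```bash
python3 st.py
```

```text
8.95 pos [0.5319 0.0705 0.1737] ang -7.63 F [1.8 5.7 0.2] M [ 1.382 -0.471  0.05 ] w 0.151 q [ 0.27  0.46 -0.68  1.84  0.35  0.97  0.88]
```

Torque is falling (0.23 down to 0.05), so the downhill is likely starting. I relieve the side force and continue.

Request:
move_arm:
  series:
    - [0.02,0.08,0,0,0,-1]
    - [0,0,0,0,0,-1]

```text
clock: 9.15
position: [0.5319, 0.0707, 0.1737]
ee_rot: [-0.264, -3.13, -0.0]
force: [0.6, 4.8, 3.5]
width: 0.151
```

```bash
python3 st.py
```

```text
9.15 pos [0.5319 0.0707 0.1737] ang -9.65 F [0.6 4.8 3.5] M [ 1.061 -0.203  0.047] w 0.151 q [ 0.27  0.46 -0.68  1.84  0.34  0.97  0.85]
```

Request:
move_arm:
  series:
    - [0,0,0,0,0,-1]
    - [0,0,0,0,0,-1]

```text
clock: 9.35
position: [0.5319, 0.0707, 0.1737]
ee_rot: [0.318, 3.125, 0.001]
force: [0.2, 5.5, 3.5]
width: 0.151
```

```bash
python3 st.py
```

```text
9.35 pos [0.5319 0.0707 0.1737] ang -11.64 F [0.2 5.5 3.5] M [ 1.135 -0.14   0.119] w 0.151 q [ 0.26  0.45 -0.67  1.84  0.34  0.96  0.82]
```

Request:
move_arm:
  series:
    - [0,0,0,0,0,-1]
    - [0,0,0,0,0,-1]

```text
clock: 9.55
position: [0.5319, 0.0708, 0.1737]
ee_rot: [0.372, 3.119, 0.001]
force: [0.1, 5.9, 3.8]
width: 0.153
```

```bash
python3 st.py
```

```text
9.55 pos [0.5319 0.0708 0.1737] ang -13.61 F [0.1 5.9 3.8] M [ 1.146 -0.183  0.339] w 0.153 q [ 0.26  0.45 -0.66  1.84  0.33  0.96  0.79]
```

Request:
move_arm:
  series:
    - [0,0,0,0,0,-1]
    - [0,0,0,0,0,-1]

```text
clock: 9.75
position: [0.5319, 0.0709, 0.1737]
ee_rot: [0.426, 3.112, 0.001]
force: [-0.1, 5.3, 4.0]
width: 0.148
```

```bash
python3 st.py
```

```text
9.75 pos [0.5319 0.0709 0.1737] ang -15.6 F [-0.1  5.3  4. ] M [ 1.257 -0.187  0.379] w 0.148 q [ 0.25  0.45 -0.65  1.84  0.33  0.96  0.76]
```

Request:
move_arm:
  series:
    - [0,0,0,0,0,-1]
    - [0,0,0,0,0,-1]

```text
clock: 9.95
position: [0.5319, 0.0709, 0.1737]
ee_rot: [0.481, 3.104, 0.001]
force: [0.1, 5.8, 3.3]
width: 0.149
```

```bash
python3 st.py
```

```text
9.95 pos [0.5319 0.0709 0.1737] ang -17.6 F [0.1 5.8 3.3] M [ 1.289 -0.205  0.4  ] w 0.149 q [ 0.24  0.45 -0.64  1.84  0.32  0.96  0.73]
```

The drag is near zero from about -7° to -11° and climbs from about -12°, so the notch centre is near -9°. I turn back, feeling again.

Request:
move_arm:
  series:
    - [0,0.04,0,0,0,1]
    - [0,0.04,0,0,0,1]
    - [0,0,0,0,0,1]

```text
clock: 10.25
position: [0.5319, 0.0709, 0.1735]
ee_rot: [-0.397, -3.116, 0.001]
force: [0.9, 2.9, 3.8]
width: 0.15
```

```bash
python3 st.py
```

```text
10.25 pos [0.5319 0.0709 0.1735] ang -14.52 F [0.9 2.9 3.8] M [ 0.814 -0.148 -0.149] w 0.15 q [ 0.25  0.45 -0.65  1.84  0.33  0.96  0.77]
```

Request:
move_arm:
  series:
    - [0,0,0,0,0,1]
    - [0,0,0,0,0,1]

```text
clock: 10.45
position: [0.5319, 0.0708, 0.1735]
ee_rot: [-0.342, -3.123, 0.001]
force: [-0.3, 1.4, 4.1]
width: 0.149
```

```bash
python3 st.py
```

```text
10.45 pos [0.5319 0.0708 0.1735] ang -12.51 F [-0.3  1.4  4.1] M [ 0.623 -0.155 -0.105] w 0.149 q [ 0.26  0.45 -0.66  1.84  0.33  0.96  0.8 ]
```

Request:
move_arm:
  series:
    - [0,0,0,0,0,1]
    - [0,0,0,0,0,1]

```text
clock: 10.65
position: [0.5319, 0.0708, 0.1735]
ee_rot: [-0.288, -3.128, 0.001]
force: [0.3, 0.6, 3.7]
width: 0.15
```

```bash
python3 st.py
```

```text
10.65 pos [0.5319 0.0708 0.1735] ang -10.5 F [0.3 0.6 3.7] M [ 0.384 -0.127 -0.059] w 0.15 q [ 0.26  0.46 -0.67  1.84  0.34  0.97  0.83]
```

Request:
move_arm:
  series:
    - [0,0,0,0,0,1]
    - [0,0,0,0,0,1]

```text
clock: 10.85
position: [0.5319, 0.0707, 0.1734]
ee_rot: [-0.233, -3.133, 0.001]
force: [-0.5, 0.2, 4.8]
width: 0.148
```

```bash
python3 st.py
```

```text
10.85 pos [0.5319 0.0707 0.1734] ang -8.51 F [-0.5  0.2  4.8] M [ 0.187 -0.069 -0.019] w 0.148 q [ 0.27  0.46 -0.68  1.84  0.34  0.97  0.86]
```

Request:
move_arm:
  series:
    - [0,0,0,0,0,1]
    - [0,0,0,0,0,1]

```text
clock: 11.05
position: [0.5319, 0.0707, 0.1734]
ee_rot: [-0.178, -3.136, 0.001]
force: [-0.2, -1.2, 4.1]
width: 0.158
```

```bash
python3 st.py
```

```text
11.05 pos [0.5319 0.0707 0.1734] ang -6.51 F [-0.2 -1.2  4.1] M [-0.115 -0.067 -0.06 ] w 0.158 q [ 0.27  0.46 -0.69  1.84  0.35  0.97  0.89]
```

Request:
move_arm:
  series:
    - [0,0,0,0,0,1]
    - [0,0,0,0,0,1]

```text
clock: 11.25
position: [0.5319, 0.0706, 0.1734]
ee_rot: [-0.124, -3.139, 0.001]
force: [0.2, -2.5, 3.8]
width: 0.154
```

```bash
python3 st.py
```

```text
11.25 pos [0.5319 0.0706 0.1734] ang -4.51 F [ 0.2 -2.5  3.8] M [-0.345 -0.006 -0.054] w 0.154 q [ 0.28  0.46 -0.7   1.84  0.35  0.97  0.92]
```

The return pass is still near zero at -4.5°. I continue a little to find the other edge.

Request:
move_arm:
  series:
    - [0,0,0,0,0,1]
    - [0,0,0,0,0,1]

```text
clock: 11.45
position: [0.5319, 0.0706, 0.1734]
ee_rot: [-0.069, -3.14, 0.001]
force: [-0.7, -4.4, 3.7]
width: 0.15
```

```bash
python3 st.py
```

```text
11.45 pos [0.5319 0.0706 0.1734] ang -2.52 F [-0.7 -4.4  3.7] M [-0.693  0.054 -0.105] w 0.15 q [ 0.29  0.46 -0.7   1.84  0.36  0.97  0.95]
```

Request:
move_arm:
  series:
    - [0,0,0,0,0,1]
    - [0,0,0,0,0,1]

```text
clock: 11.65
position: [0.5319, 0.0705, 0.1734]
ee_rot: [-0.015, -3.141, 0.001]
force: [-2.1, -5.6, 3.8]
width: 0.152
```

```bash
python3 st.py
```

```text
11.65 pos [0.5319 0.0705 0.1734] ang -0.53 F [-2.1 -5.6  3.8] M [-0.884  0.045 -0.231] w 0.152 q [ 0.29  0.47 -0.71  1.84  0.36  0.97  0.98]
```

Request:
move_arm:
  series:
    - [0,0,0,0,0,1]
    - [0,0,0,0,0,1]

```text
clock: 11.85
position: [0.5319, 0.0705, 0.1734]
ee_rot: [0.04, -3.141, 0.001]
force: [-1.2, -4.9, 3.4]
width: 0.152
```

```bash
python3 st.py
```

```text
11.85 pos [0.5319 0.0705 0.1734] ang 1.45 F [-1.2 -4.9  3.4] M [-0.963 -0.027 -0.357] w 0.152 q [ 0.3   0.47 -0.72  1.84  0.37  0.98  1.01]
```

Forward pass puts the flat centre near -8.9° and the return pass near -6°, so with grip wind-up the true centre is about -7.5°. I approach forward to -8.3° and press gently.

Request:
move_arm:
  series:
    - [0,0,0,0,0,-2]
    - [0,0,0,0,0,-2]
    - [0,0,0,0,0,-2]
    - [0,0,0,0,0,-2]
    - [0,0,0,0,0,-1.8]
    - [0,0,0,0,0,0]

```text
clock: 12.45
position: [0.5319, 0.0708, 0.1733]
ee_rot: [-0.23, -3.133, 0.001]
force: [0.1, -5.0, 1.4]
width: 0.152
```

```bash
python3 st.py
```

```text
12.45 pos [0.5319 0.0708 0.1733] ang -8.41 F [ 0.1 -5.   1.4] M [-0.942 -0.155 -0.049] w 0.152 q [ 0.27  0.46 -0.68  1.84  0.34  0.97  0.86]
```

Request:
move_arm:
  series:
    - [0,0,-0.05,0,0,0]
    - [0,0,-0.05,0,0,0]
    - [0,0,0,0,0,0]

```text
clock: 12.75
position: [0.5319, 0.0708, 0.1724]
ee_rot: [-0.228, -3.133, 0.001]
force: [-0.3, -6.1, 2.7]
width: 0.149
```

```bash
python3 st.py
```

```text
12.75 pos [0.5319 0.0708 0.1724] ang -8.33 F [-0.3 -6.1  2.7] M [-0.925 -0.022 -0.048] w 0.149 q [ 0.27  0.46 -0.68  1.84  0.35  0.97  0.86]
```

Request:
move_arm:
  series:
    - [0,0,-0.05,0,0,0]
    - [0,0,-0.05,0,0,0]
    - [0,0,0,0,0,0]

```text
clock: 13.05
position: [0.5319, 0.0709, 0.1715]
ee_rot: [-0.228, -3.133, 0.001]
force: [-0.3, -5.0, 2.1]
width: 0.149
```

```bash
python3 st.py
```

```text
13.05 pos [0.5319 0.0709 0.1715] ang -8.32 F [-0.3 -5.   2.1] M [-0.968 -0.027 -0.023] w 0.149 q [ 0.27  0.46 -0.68  1.84  0.35  0.96  0.86]
```

Request:
move_arm:
  series:
    - [0,-0.05,-0.05,0,0,0]
    - [0,0,-0.05,0,0,0]
    - [0,0,0,0,0,0]

```text
clock: 13.35
position: [0.5319, 0.0708, 0.1705]
ee_rot: [-0.228, -3.133, -0.0]
force: [-0.8, -4.2, 2.8]
width: 0.151
```

```bash
python3 st.py
```

```text
13.35 pos [0.5319 0.0708 0.1705] ang -8.34 F [-0.8 -4.2  2.8] M [-0.703  0.074 -0.01 ] w 0.151 q [ 0.27  0.46 -0.68  1.84  0.35  0.96  0.86]
```

Request:
move_arm:
  series:
    - [0,0,-0.05,0,0,0]
    - [0,0,-0.05,0,0,0]
    - [0,0,0,0,0,0]

```text
clock: 13.65
position: [0.5319, 0.0708, 0.1695]
ee_rot: [-0.229, -3.133, -0.0]
force: [-0.9, -2.8, 3.2]
width: 0.149
```

```bash
python3 st.py
```

```text
13.65 pos [0.5319 0.0708 0.1695] ang -8.36 F [-0.9 -2.8  3.2] M [-0.647  0.096  0.015] w 0.149 q [ 0.27  0.46 -0.68  1.84  0.35  0.96  0.86]
```

The knob is 4 mm down at about 3 N (the disc would give over 15 N), so the key is in the notch. Continue to the stop.

Request:
move_arm:
  series:
    - [0,-0.03,-0.05,0,0,0]
    - [0,0,-0.05,0,0,0]
    - [0,0,-0.05,0,0,0]
    - [0,0,-0.05,0,0,0]
    - [0,0,0,0,0,0]

```text
clock: 14.15
position: [0.5319, 0.0707, 0.1675]
ee_rot: [-0.229, -3.133, -0.001]
force: [-1.0, -1.2, 1.5]
width: 0.15
```

```bash
python3 st.py
```

```text
14.15 pos [0.5319 0.0707 0.1675] ang -8.35 F [-1.  -1.2  1.5] M [-0.189  0.195 -0.013] w 0.15 q [ 0.27  0.46 -0.68  1.84  0.35  0.95  0.86]
```

Request:
move_arm:
  series:
    - [0,0,-0.05,0,0,0]
    - [0,0,-0.05,0,0,0]
    - [0,0,-0.05,0,0,0]
    - [0,0,-0.05,0,0,0]
    - [0,0,0,0,0,0]

```text
clock: 14.65
position: [0.5319, 0.0707, 0.1655]
ee_rot: [-0.229, -3.133, -0.001]
force: [-0.9, 0.1, 3.1]
width: 0.149
```

```bash
python3 st.py
```

```text
14.65 pos [0.5319 0.0707 0.1655] ang -8.36 F [-0.9  0.1  3.1] M [ 0.219  0.214 -0.01 ] w 0.149 q [ 0.27  0.47 -0.68  1.85  0.35  0.95  0.86]
```

Request:
move_arm:
  series:
    - [0,0,-0.05,0,0,0]
    - [0,0,-0.05,0,0,0]
    - [0,0,0,0,0,0]

```text
clock: 14.95
position: [0.532, 0.0707, 0.1645]
ee_rot: [0.229, 3.133, 0.001]
force: [-1.7, 1.2, 1.8]
width: 0.154
```

```bash
python3 st.py
```

```text
14.95 pos [0.532  0.0707 0.1645] ang -8.36 F [-1.7  1.2  1.8] M [ 0.392  0.295 -0.042] w 0.154 q [ 0.27  0.47 -0.68  1.85  0.35  0.95  0.86]
```

Request:
move_arm:
  series:
    - [0,0,-0.05,0,0,0]
    - [0,0,0,0,0,0]

```text
clock: 15.15
position: [0.5319, 0.0707, 0.164]
ee_rot: [-0.229, -3.133, -0.001]
force: [-2.1, 2.2, 3.7]
width: 0.15
```

```bash
python3 st.py
```

```text
15.15 pos [0.5319 0.0707 0.164 ] ang -8.36 F [-2.1  2.2  3.7] M [0.489 0.293 0.067] w 0.15 q [ 0.27  0.47 -0.67  1.85  0.35  0.95  0.86]
```

Request:
move_arm:
  series:
    - [0,0,-0.05,0,0,0]
    - [0,0,0,0,0,0]

```text
clock: 15.35
position: [0.532, 0.0706, 0.1637]
ee_rot: [0.229, 3.133, 0.0]
force: [-3.4, 2.0, 5.2]
width: 0.151
```

```bash
python3 st.py
```

```text
15.35 pos [0.532  0.0706 0.1637] ang -8.37 F [-3.4  2.   5.2] M [0.512 0.513 0.049] w 0.151 q [ 0.26  0.47 -0.67  1.85  0.35  0.95  0.86]
```

Request:
move_arm:
  series:
    - [0.03,0,-0.04,0,0,0]
    - [0,0,0,0,0,0]

```text
clock: 15.55
position: [0.532, 0.0707, 0.1636]
ee_rot: [-0.229, -3.133, 0.0]
force: [-5.6, 2.5, 10.9]
width: 0.151
```

```bash
python3 st.py
```

```text
15.55 pos [0.532  0.0707 0.1636] ang -8.36 F [-5.6  2.5 10.9] M [0.41  1.068 0.052] w 0.151 q [ 0.26  0.47 -0.67  1.85  0.36  0.95  0.86]
```

Firm stop at 10 mm (z 0.1636, 11 N). Relieve the load and release.

Request:
move_arm:
  series:
    - [-0.08,-0.03,0.05,0,0,0]
    - [0,0,0.05,0,0,0]

```text
clock: 15.75
position: [0.5318, 0.0706, 0.164]
ee_rot: [0.229, 3.132, 0.002]
force: [2.7, 4.2, -3.8]
width: 0.15
```

```bash
python3 st.py
```

```text
15.75 pos [0.5318 0.0706 0.164 ] ang -8.36 F [ 2.7  4.2 -3.8] M [ 1.034 -0.544  0.031] w 0.15 q [ 0.27  0.47 -0.68  1.85  0.35  0.95  0.86]
```

Request:
move_arm:
  series:
    - [0,0,0,0,0,0]
    - [0,0,0,0,0,0]
    - [0,0,0,0,0,0]
    - [0,0,0,0,0,0]
    - [0,0,0,0,0,0]
    - [0,0,0,0,0,0]
  grip: 0.6

```text
clock: 16.35
position: [0.5315, 0.07, 0.1641]
ee_rot: [-0.23, -3.133, 0.0]
force: [0.6, 0.6, 0.2]
width: 0.586
```

```bash
python3 st.py
```

```text
16.35 pos [0.5315 0.07   0.1641] ang -8.38 F [0.6 0.6 0.2] M [ 0.114 -0.196 -0.002] w 0.586 q [ 0.27  0.47 -0.67  1.85  0.35  0.95  0.86]
```

On release the tool was pulling up 4 N, so the knob may have risen about 0.4 mm. I regrip, press it home and release unloaded.

Request:
move_arm:
  series:
    - [0.04,0.06,0,0,0,0]
    - [0,0,0,0,0,0]
    - [0,0,0,0,0,0]
    - [0,0,0,0,0,0]
    - [0,0,0,0,0,0]
    - [0,0,0,0,0,0]
    - [0,0,0,0,0,0]
    - [0,0,0,0,0,0]
  grip: 0.05

```text
clock: 17.15
position: [0.5319, 0.0707, 0.1641]
ee_rot: [-0.229, -3.133, -0.0]
force: [0.2, 0.2, -0.4]
width: 0.149
```

Request:
move_arm:
  series:
    - [0,0,-0.04,0,0,0]
    - [0,0,-0.04,0,0,0]
    - [0,0,0,0,0,0]

```text
clock: 17.45
position: [0.5319, 0.0707, 0.1638]
ee_rot: [0.229, 3.133, -0.0]
force: [-2.0, -1.6, 6.5]
width: 0.153
```

```bash
python3 st.py
```

```text
17.45 pos [0.5319 0.0707 0.1638] ang -8.37 F [-2.  -1.6  6.5] M [-0.055  0.384 -0.015] w 0.153 q [ 0.26  0.47 -0.67  1.85  0.36  0.95  0.86]
```

Request:
move_arm:
  series:
    - [0,0,-0.03,0,0,0]
    - [0,0,0,0,0,0]

```text
clock: 17.65
position: [0.5319, 0.0707, 0.1638]
ee_rot: [0.229, 3.133, -0.0]
force: [-3.6, -1.1, 9.5]
width: 0.146
```

```bash
python3 st.py
```

```text
17.65 pos [0.5319 0.0707 0.1638] ang -8.38 F [-3.6 -1.1  9.5] M [-0.136  0.675  0.01 ] w 0.146 q [ 0.26  0.47 -0.67  1.85  0.36  0.95  0.86]
```

Request:
move_arm:
  series:
    - [-0.02,-0.02,0.06,0,0,0]
    - [0,0,0,0,0,0]

```text
clock: 17.85
position: [0.5319, 0.0707, 0.1639]
ee_rot: [0.229, 3.133, 0.0]
force: [-0.1, -0.1, 3.9]
width: 0.148
```

```bash
python3 st.py
```

```text
17.85 pos [0.5319 0.0707 0.1639] ang -8.37 F [-0.1 -0.1  3.9] M [ 0.183 -0.036 -0.007] w 0.148 q [ 0.26  0.47 -0.67  1.85  0.35  0.95  0.86]
```

Now release, rise and move over the handle.

Request:
move_arm:
  series:
    - [0,0,0,0,0,0]
    - [0,0,0,0,0,0]
    - [0,0,0,0,0,0]
    - [0,0,0,0,0,0]
    - [0,0,0,0,0,0]
    - [0,0,0.3,0,0,0]
    - [0,0,1.5,0,0,0]
    - [0,0,2.5,0,0,0]
  grip: 0.7

```text
clock: 18.65
position: [0.5307, 0.0702, 0.2061]
ee_rot: [-0.229, -3.13, 0.001]
force: [-0.4, 0.4, 0.0]
width: 0.699
```

Request:
move_arm:
  series:
    - [0,0,3,0,0,0]
    - [-0.5,-2.5,0,0,0,-1.3]
    - [-0.9,-4.5,0,0,0,-1.3]
    - [-0.8,-4.5,0,0,0,0]
    - [-0.5,-2.5,0,0,0,0]
    - [-0.1,-0.7,0,0,0,0]
    - [0,0,0,0,0,0]

```text
clock: 19.35
position: [0.5036, -0.0774, 0.2368]
ee_rot: [0.304, 3.127, -0.0]
force: [0.5, -0.0, -0.1]
width: 0.701
```

```bash
python3 st.py; python3 - <<'E'
from h import *
im=snap('wrist','w4.png')
for o in outline_of('wrist','lid_handle')[:1]: print(o['p'],o['rect'])
E
```

```text
19.35 pos [ 0.5036 -0.0774  0.2368] ang -11.1 F [ 0.5 -0.  -0.1] M [ 0.061 -0.193  0.01 ] w 0.701 q [ 0.58  0.34 -0.68  1.82  0.24  1.07  1.19]
0.93 [125.8, 67.9, 320.4, 250.5]
```

View pics/w4.png

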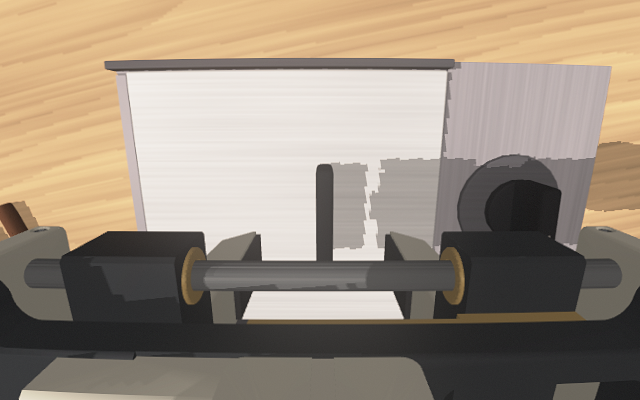

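The handle is an upright bar at column 325, centred between the fingers (about 322), and the box edges are square in the image. Descend and grip.

Request:
move_arm:
  series:
    - [0,0,-2.5,0,0,0]
    - [0,0,-2.5,0,0,0]
    - [0,0,-2,0,0,0]
    - [0,0,-1,0,0,0]
    - [0,0,-0.3,0,0,0]
    - [0,0,0,0,0,0]

```text
clock: 20.05
position: [0.504, -0.0756, 0.1539]
ee_rot: [0.298, 3.127, 0.001]
force: [-0.0, 0.6, 0.3]
width: 0.699
```

Request:
move_arm:
  series:
    - [0,0,0,0,0,0]
    - [0,0,0,0,0,0]
    - [0,0,0,0,0,0]
    - [0,0,0,0,0,0]
    - [0,0,0,0,0,0]
    - [0,0,0,0,0,0]
    - [0,0,0,0,0,0]
    - [0,0,0,0,0,0]
  grip: 0.05
  force: 20

```text
clock: 20.85
position: [0.5037, -0.0765, 0.1536]
ee_rot: [-0.301, -3.127, -0.0]
force: [-0.4, -0.1, 1.2]
width: 0.13
```

```bash
python3 st.py
```

```text
20.85 pos [ 0.5037 -0.0765  0.1536] ang -10.98 F [-0.4 -0.1  1.2] M [ 0.055 -0.13  -0.063] w 0.13 q [ 0.53  0.43 -0.64  1.92  0.33  0.89  1.11]
```

Request:
move_arm:
  series:
    - [-0.02,-0.1,0,0,0,0]
    - [-0.02,-0.1,0,0,0,0]
    - [0,0,0,0,0,0]

```text
clock: 21.15
position: [0.5033, -0.0783, 0.1537]
ee_rot: [0.3, 3.127, 0.001]
force: [0.4, 1.4, -0.9]
width: 0.126
```

```bash
python3 st.py
```

```text
21.15 pos [ 0.5033 -0.0783  0.1537] ang -10.96 F [ 0.4  1.4 -0.9] M [ 0.553 -0.257 -0.11 ] w 0.126 q [ 0.53  0.43 -0.64  1.93  0.33  0.89  1.11]
```

Request:
move_arm:
  series:
    - [-0.02,-0.1,0,0,0,0]
    - [-0.02,-0.1,0,0,0,0]
    - [0,0,0,0,0,0]

```text
clock: 21.45
position: [0.5028, -0.0807, 0.1536]
ee_rot: [-0.301, -3.127, 0.0]
force: [0.2, 2.1, 0.1]
width: 0.13
```

```bash
python3 st.py
```

```text
21.45 pos [ 0.5028 -0.0807  0.1536] ang -10.98 F [0.2 2.1 0.1] M [ 0.463 -0.194 -0.003] w 0.13 q [ 0.54  0.43 -0.64  1.93  0.33  0.89  1.12]
```

Request:
move_arm:
  series:
    - [-0.02,-0.1,0,0,0,0]
    - [-0.02,-0.1,0,0,0,0]

```text
clock: 21.65
position: [0.5025, -0.0825, 0.1536]
ee_rot: [0.3, 3.127, 0.0]
force: [-0.5, 1.9, -0.9]
width: 0.129
```

```bash
python3 st.py
```

```text
21.65 pos [ 0.5025 -0.0825  0.1536] ang -10.97 F [-0.5  1.9 -0.9] M [ 0.588 -0.284 -0.039] w 0.129 q [ 0.54  0.43 -0.64  1.93  0.33  0.89  1.12]
```

Past the block point at 2 N, so the lid is free. Slide on.

Request:
move_arm:
  series:
    - [-0.15,-0.78,0,0,0,0]
    - [-0.15,-0.78,0,0,0,0]
    - [-0.15,-0.78,0,0,0,0]
    - [-0.15,-0.78,0,0,0,0]
    - [-0.15,-0.78,0,0,0,0]
    - [-0.15,-0.78,0,0,0,0]
    - [-0.15,-0.78,0,0,0,0]

```text
clock: 22.35
position: [0.4916, -0.1378, 0.1536]
ee_rot: [-0.301, -3.127, 0.0]
force: [-0.6, 3.1, 1.3]
width: 0.132
```

```bash
python3 st.py
```

```text
22.35 pos [ 0.4916 -0.1378  0.1536] ang -10.98 F [-0.6  3.1  1.3] M [ 0.74  -0.029 -0.084] w 0.132 q [ 0.64  0.43 -0.63  1.92  0.32  0.89  1.24]
```

Request:
move_arm:
  series:
    - [-0.15,-0.78,0,0,0,0]
    - [-0.15,-0.78,0,0,0,0]
    - [-0.15,-0.78,0,0,0,0]
    - [-0.15,-0.78,0,0,0,0]
    - [-0.15,-0.78,0,0,0,0]
    - [-0.15,-0.78,0,0,0,0]
    - [-0.1,-0.5,0,0,0,0]

```text
clock: 23.05
position: [0.4814, -0.1899, 0.1536]
ee_rot: [-0.301, -3.126, 0.001]
force: [-3.4, 3.1, 4.9]
width: 0.126
```

```bash
python3 st.py
```

```text
23.05 pos [ 0.4814 -0.1899  0.1536] ang -11.01 F [-3.4  3.1  4.9] M [ 0.829  0.621 -0.056] w 0.126 q [ 0.74  0.44 -0.62  1.91  0.32  0.9   1.34]
```

Request:
move_arm:
  series:
    - [-0.16,-0.4,0.04,0,0,0]
    - [-0.09,-0.4,0,0,0,0]
    - [-0.05,-0.2,0,0,0,0]
    - [0,0,0,0,0,0]

```text
clock: 23.45
position: [0.4794, -0.1997, 0.1537]
ee_rot: [0.301, 3.126, -0.0]
force: [4.6, -0.4, -10.6]
width: 0.129
```

```bash
python3 st.py
```

```text
23.45 pos [ 0.4794 -0.1997  0.1537] ang -11.0 F [  4.6  -0.4 -10.6] M [-0.046 -1.207 -0.068] w 0.129 q [ 0.75  0.44 -0.61  1.9   0.32  0.89  1.36]
```

Request:
move_arm:
  series:
    - [-0.03,-0.15,0,0,0,0]
    - [-0.03,-0.15,0,0,0,0]
    - [0,0,0,0,0,0]

```text
clock: 23.75
position: [0.4789, -0.2023, 0.1537]
ee_rot: [0.3, 3.126, 0.0]
force: [5.4, 1.3, -10.7]
width: 0.129
```

```bash
python3 st.py
```

```text
23.75 pos [ 0.4789 -0.2023  0.1537] ang -10.98 F [  5.4   1.3 -10.7] M [ 0.108 -1.178 -0.07 ] w 0.129 q [ 0.76  0.44 -0.61  1.9   0.32  0.9   1.37]
```

Request:
move_arm:
  series:
    - [-0.03,-0.15,0,0,0,0]
    - [0,0,0,0,0,0]

```text
clock: 23.95
position: [0.4786, -0.2037, 0.1537]
ee_rot: [0.3, 3.126, 0.0]
force: [4.5, 1.2, -9.8]
width: 0.132
```

```bash
python3 st.py
```

```text
23.95 pos [ 0.4786 -0.2037  0.1537] ang -10.97 F [ 4.5  1.2 -9.8] M [ 0.167 -1.243 -0.103] w 0.132 q [ 0.76  0.44 -0.61  1.9   0.32  0.9   1.37]
```

Request:
move_arm:
  series:
    - [0.02,-0.1,-0.03,0,0,0]
    - [0,0,0,0,0,0]

```text
clock: 24.15
position: [0.4786, -0.2041, 0.1537]
ee_rot: [0.3, 3.127, 0.001]
force: [3.1, 1.7, -6.5]
width: 0.13
```

```bash
python3 st.py
```

```text
24.15 pos [ 0.4786 -0.2041  0.1537] ang -10.95 F [ 3.1  1.7 -6.5] M [ 0.679 -0.864 -0.071] w 0.13 q [ 0.76  0.44 -0.61  1.9   0.32  0.9   1.37]
```

Request:
move_arm:
  series:
    - [-0.02,-0.1,0,0,0,0]
    - [0,0,0,0,0,0]

```text
clock: 24.35
position: [0.4786, -0.2042, 0.1537]
ee_rot: [0.298, 3.127, 0.002]
force: [4.7, 5.9, -6.9]
width: 0.127
```

```bash
python3 st.py
```

```text
24.35 pos [ 0.4786 -0.2042  0.1537] ang -10.9 F [ 4.7  5.9 -6.9] M [ 1.243 -1.047 -0.089] w 0.127 q [ 0.76  0.44 -0.61  1.9   0.32  0.9   1.37]
```

End stop reached (130 mm of travel, force rising without motion). Release, back off and check.

Request:
move_arm:
  series:
    - [0.04,0.02,-0.02,0,0,0]
    - [0,0,0,0,0,0]
    - [0,0,0,0,0,0]
    - [0,0,0,0,0,0]
    - [0,0,0,0,0,0]
    - [0,0,0,0,0,0]
    - [0,0,0.5,0,0,0]
    - [0,0,2,0,0,0]
  grip: 0.7

```text
clock: 25.15
position: [0.4773, -0.2049, 0.1775]
ee_rot: [-0.3, -3.124, -0.002]
force: [0.4, -0.5, 0.1]
width: 0.693
```

Request:
move_arm:
  series:
    - [0,0,4,0,0,0]
    - [0,0,4,0,0,0]
    - [0,0,3,0,0,0]
    - [-2,-3,0,0,0,0]
    - [-2,-3,0,0,0,0]
    - [-2,-3,0,0,0,0]
    - [-2,-3,0,0,0,0]
    - [0,0,0,0,0,0]

```text
clock: 25.95
position: [0.3949, -0.33, 0.2885]
ee_rot: [-0.312, -3.124, 0.003]
force: [-0.6, -1.4, -1.0]
width: 0.703
```

```bash
python3 st.py; python3 - <<'E'
from h import *
im=snap('top');c=im['color'][120:300,170:490,::-1];cv2.imwrite('pics/t2.png',cv2.resize(c,None,fx=2.5,fy=2.5,interpolation=cv2.INTER_CUBIC))
for n in('bowl','oil_bottle','mug','spatula','knob_grip'):
    for o in outline_of('top',n)[:1]: print(n,o['p'],o['rect'])
im=snap('side');c=im['color'][150:290,230:430,::-1];cv2.imwrite('pics/s2.png',cv2.resize(c,None,fx=4,fy=4,interpolation=cv2.INTER_CUBIC))
for n in('mug','knob_grip'):
    for o in outline_of('side',n)[:1]: print(n,o['p'],o['rect'])
E
```

```text
25.95 pos [ 0.3949 -0.33    0.2885] ang -11.41 F [-0.6 -1.4 -1. ] M [ 0.107 -0.2    0.079] w 0.703 q [ 1.07  0.28 -0.6   1.74  0.17  1.18  1.79]
bowl 0.77 [345.3, 133.1, 34.8, 40.5]
oil_bottle 0.8 [289.2, 151.1, 16.8, 21.6]
mug 0.92 [194.1, 240.9, 28.6, 26.1]
spatula 0.59 [430.5, 168.1, 21.3, 75.6]
knob_grip 0.64 [298.5, 217.5, 17.3, 12.0]
mug 0.96 [349.1, 303.2, 44.1, 52.5]
knob_grip 0.78 [336.1, 197.9, 13.3, 18.5]
```

View pics/t2.png

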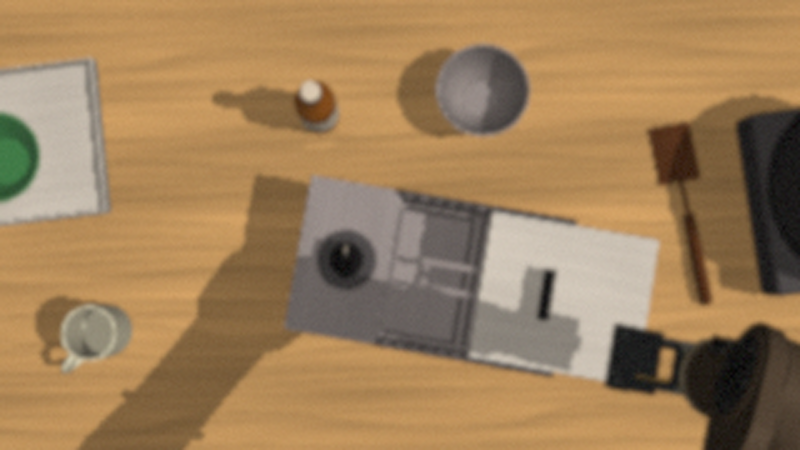

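View pics/s2.png

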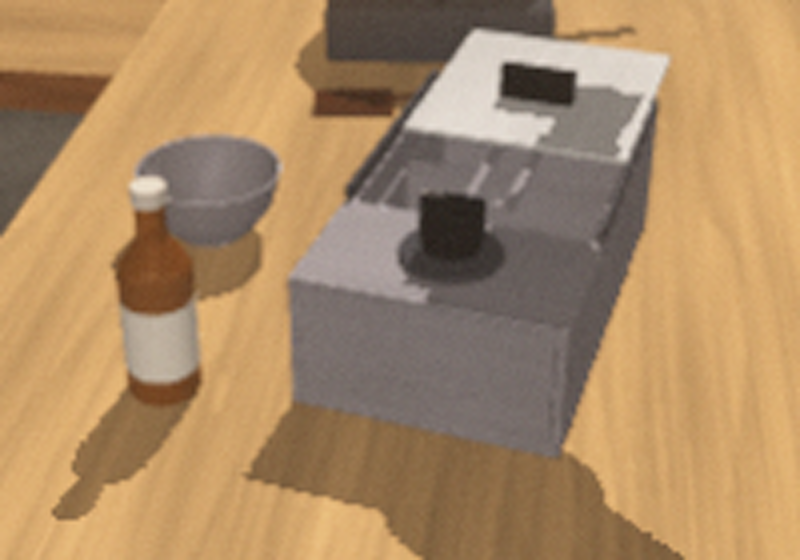

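The top view shows the lid slid out to the right with the handle at (546,294) and the wells uncovered. The bystanders are where they were. In the side view the knob at (452,225) sits low on its flange and nothing is being touched. Final check and hand-in.

```bash
python3 - <<'E'
from h import *
im=snap('top');P=toplane(im,[(546/2.5+169.8,294/2.5+119.8)],.161)[0];h=np.array([.502,-.0748])
print(P,np.linalg.norm(P[:2]-np.array([.5037,-.0765])))
print(monitor.observe()['dq'].round(3))
print(workorder.sign_off())
E
```

```text
[ 0.48072319 -0.2009496   0.161     ] 0.12655289738686148
[ 0.005 -0.001  0.004  0.     0.001 -0.     0.002]
the job is handed in; nothing more can be done
None
```

The topping box is open: the knob is pressed fully down and released, the lid is slid to its end stop and released, and the job is handed in.

- **Finding the notch:** I turned the knob clockwise from a bar angle of about 22°. Torque fell from about 0.23 N m to about 0.05, then climbed to 0.40. Turning back and feeling again put the notch centre near -7.5°, and I pressed at about -8.3°.
- **Pressing:** Until the last half millimetre the press took about 4 N at most. The knob stopped firmly at about 10 mm, with a peak of about 11 N. On the first release the gripper pulled it up about 0.4 mm, so I gripped it again, pressed to 9.5 N and released with 4 N still downward.
- **Lid:** It slid at about 2–3 N and stopped after about 130 mm by arm position, with the force then rising without movement. While sliding, stiffness in the grip gave up to about 11 N vertical and 5 N sideways force on the handle.

**Last checks:**
- The side view shows the knob lower than at the start.
- The bowl, bottle, mug and spatula are within 2–3 pixels of where they were, which is detector noise.
- The arm is clear of everything, and the clock stood at about 26 s.
- **Disagreement:** the top camera put the lid travel at about 127 mm against 130 mm by the arm. I trusted the arm, because the stop was felt and the camera is only good to a few millimetres.

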